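# Bring the knob-lid bean jar to the front of the dose carousel

## Robot

A 6-joint arm with a two-finger parallel gripper is mounted at the origin on a cart in front of the work surface, level with it; the furniture and walls round the work are solid. World frame = base frame: x ahead of the robot, y to its left, z up, the work surface at z = 0. Lengths are in m, angles in rad, forces in N, time in s.
With the tool pointing down it reaches from about 0.325 to 0.85 m from the base axis. Payload 15.5 kg.
Tool frame: the origin (TCP) lies on the mounting face of the last link; the fingertips stand 191 mm ahead of it and the grasp point (between the pads) lies 172 mm ahead of it; z points along the fingers, x is the direction in which the jaws open and shut, and the axes are right-handed (so a half turn about z gives the same grasp; the last joint's range is limited). The gripper opens to 91 mm and grips with 3 to 60 N. Pads are 32 mm wide; open, the fingers measure 118 mm over their backs; the gripper's body (76 mm by 178 mm) begins 60 mm behind the grasp point.
Start: joints at [-1.232, 0.494, 1.345, -0, 1.302, -0.096], TCP at [0.263, -0.567, 0.405] pointing down, gripper open.
Joint ranges: [-2.91, 2.91], [-0.82, 2.16], [0.22, 2.67], [-1.22, 4.37], [0.12, 2.79], [-3.08, 3.08]. Speed limits (rad/s): [1.89, 1.89, 2.57, 3.01, 3.01, 3.01].

## Interface

Orientations are given as [roll, pitch, yaw] about the fixed x, y, z axes, in that order (R = Rz(yaw) Ry(pitch) Rx(roll)).
In Python, from workcell import status, viewer, manip gives the robot as it stands. The module is installed in compiled form; this text tells all that it offers.
- The arm moves only by the shell command python3 -m inch 'ROWS'. ROWS is JSON, a list of rows, each a list of 3 entries, a list of its own where there are three numbers: the closure, from 0 (fully open) to 1 (shut), then the shift along the world's x, y, z in mm, then the turn about the world's z in degrees. A call has 1 to 12 rows; each row shifts and turns the commanded pose from where the row before left it; what a row does not reach is not made up. A row lasts 1/8 s, in which the tool goes at most 62.5 mm and 10.7 degrees, less where a joint would pass 70% of its speed; a pose out of reach is approached as far as the arm can. A call with a gripper value outside its range is refused whole. The fingers move at their own pace and stop on an object; the grip force is fixed at half the most. Time passes only in rows, so rows that do not move let the fingers close. It gives the time, the measured TCP pose, the force and the opening at its end, in the units of the state.
- status.observe(): the state, without advancing time (a new reading comes with each control period).
- viewer.camera(name): name is "side" or "top"; returns the picture (400x640x3 uint8, red, green, blue); there is no depth.
- viewer.camera_model(name): a dict with "K" (3x3 intrinsics, pixels), "position" and "attitude" of the camera in the world. Camera axes: x right, y down, z forward; pixel columns grow to the right and rows downward; lengths in m; the calibration is good to about 2 mm. A picture is of the moment at which its call begins. camera_model takes no time and is no camera call.
- manip.job_done(): hands the job in, once; it reports no verdict.
The state is a dict: "t": time; "q": joint angles; "dq": joint speeds; "joint_efforts": joint torques, N m; "tcp_pos": TCP position; "tool_rot": TCP orientation; "force": force on the tool from outside, world axes, zero at the start; "wrist_torque": the same for the moment, N m; "width": finger opening in m.
Only numpy, scipy, OpenCV 4.12 (cv2) and the standard library are available. Lean on these libraries where they do the work, as an engineer would, in place of code of your own. Each camera call takes 0.05 s, during which the arm holds its last target.

## Task

The next order needs the jar with the ball knob on its lid, but a tamper has been left wedged between the jars of the revolving stand with its foot under the cups: without forcing it against the stand, draw it straight outward and stand it upright on the bench, well clear. Then turn the stand by its top knob until the knob-lid jar is at the front, right over the pointer on the base. Finish still gripping the knob and hold the stand still there while I take the jar; keep all the jars standing in their cups and leave the other things on the bench alone.

Things in the scene. Friction and masses are not known exactly. Their poses are not given: they have to be found in the camera images.
- dose_carousel: Fixed base of the revolving jar stand, screwed to the bench: dark steel foot 84 mm across with a tongue toward the front. Origin: on the turning axis at bench height; -x points to the front, z up. The cups and jars sweep a circle of 68 mm radius round the axis, up to 113 mm high. A bag sealer (body 66 mm tall) stands 72 to 95 mm behind the axis.
- pointer (a point): Tip of the base's tongue, 80 mm in front of the axis: a round end 23 mm across with a steel pin, 11 mm high; it marks the front. The bench's near edge is 85 to 95 mm in front of the axis and runs along world direction (0.26, 0.97). Free bench for the tamper lies to the right of the stand, 120 to 170 mm from the axis along world direction (-0.26, -0.97).
- turntable (a joint): Turntable angle on the base, rad, growing anticlockwise from above, counted from where it stood at the start (0). Five steel cups 72 degrees apart (40 mm outside, rims 51 mm above the bench, centres 48 mm from the axis) round an 11 mm spindle. Low-friction bearing (about 0.01 N m): stays where left, coasts a little if flicked; no stop within a whole turn either way.
- turn_knob (a point): Middle of the hand knob on top of the turntable's spindle, on the axis, 150 mm above the bench: fluted black round knob 34 mm across, straight grip from 140 to 159 mm above the bench, top at 165 mm. It may be pinched from above at any yaw.
- front_place (a point): Where the wanted jar's centre must come: 48 mm from the axis toward the pointer.
- jar_knob_lid: The wanted dose jar: amber glass, 34 mm across, 60 mm tall over its black screw lid, and on the lid a round black ball knob 21 mm across (top 86 mm above the jar's underside). Stands loose in one of the cups, underside 27 mm above the bench, never at the front at the start. Origin: centre of its underside; z up.
- jar_a: Plain dose jar: amber glass, the one near the front at the start, round, 34 mm across and 60 mm tall with a flat black screw lid; stands loose in a cup of the turntable. Origin: centre of its underside. Axis z up.
- jar_b: Plain dose jar: amber glass, one of three at the sides and back, round, 34 mm across and 60 mm tall with a flat black screw lid; stands loose in a cup of the turntable. Origin: centre of its underside. Axis z up.
- jar_c: Plain dose jar: amber glass, one of three at the sides and back, round, 34 mm across and 60 mm tall with a flat black screw lid; stands loose in a cup of the turntable. Origin: centre of its underside. Axis z up.
- jar_d: Plain dose jar: amber glass, one of three at the sides and back, round, 34 mm across and 60 mm tall with a flat black screw lid; stands loose in a cup of the turntable. Origin: centre of its underside. Axis z up.
- tamper: Steel tamper, 0.38 kg, upright on the bench between two jars at the stand's front right, 73 mm from the axis; blocks turning both ways. Foot 56 mm across, 13 mm high, partly under the cups (undersides 23 mm up): raise it 4 mm, draw it 30 mm outward, then lift. Grip 34 mm across, 78 mm tall: pinch 60 mm up, fingers square to the line to the axis (jars on the axis side). Origin: centre of underside.
- wipe_bottle: Bystander: small white cleaner bottle with a cap, 50 mm across, 96 mm tall, to the left of the stand. Origin: centre of its underside.
- dose_scoop: Bystander: dosing scoop lying on the bench to the left, 148 mm long, 29 mm tall. Origin: on the bench under its middle.
- coffee_pouch_2: Bystander: filled coffee pouch standing to the right, 57 x 90 mm, 165 mm tall. Origin: centre of its underside.
Mind the look-alikes: they are no part of the job. What is shaped like the jar_knob_lid but blue is not meant.

How it is judged:
On the way, in this order (a step that is already met when the one before it is completed fails the run):
1. the tamper stands upright on the bench, let go, clear of the stand (horizontal distance between tamper and dose_carousel above 0.115 m and angle between tamper's own z axis and vertical below 0.1 rad and height (world z) of tamper between -0.008 and 0.008 m and contact force between the fingers and tamper below 0.5 N and linear speed of tamper below 0.03 m/s), for 0.2 s.
2. the turntable's knob is gripped and the knob-lid jar is at the front, at rest (horizontal distance between jar_knob_lid and front_place below 0.01 m and contact force between the fingers and turntable above 2 N and distance between the grasp point and turn_knob below 0.04 m and velocity of joint turntable between -0.06 and 0.06 rad/s), for 0.3 s.
At the end, for the whole second after the job is handed in: Knob-lid jar centred within 10 mm of the front place, fingers on the knob (grasp point within 40 mm of its middle, over 2 N), turning under 0.06 rad/s; tamper upright (0.1 rad) on the bench, centre over 115 mm from the axis; all jars in their cups (tilt under 0.2 rad, underside 19 to 35 mm up) (all of step 2 and horizontal distance between tamper and dose_carousel above 0.115 m and angle between tamper's own z axis and vertical below 0.1 rad and height (world z) of tamper between -0.008 and 0.008 m and angle between each of jar_knob_lid, jar_a, jar_b, jar_c, jar_d's own z axis and vertical below 0.2 rad and height (world z) of jar_knob_lid between 0.019 and 0.035 m and height (world z) of jar_a between 0.019 and 0.035 m and height (world z) of jar_b between 0.019 and 0.035 m and height (world z) of jar_c between 0.019 and 0.035 m and height (world z) of jar_d between 0.019 and 0.035 m and linear speed of tamper below 0.03 m/s); the arm keeps its last pose, push and grip.
It fails at once if the tamper is tipped over or falls off the bench (angle between tamper's own z axis and vertical above 0.7 rad or height (world z) of tamper below -0.05 m).
It fails at once if the stand is forced against the tamper (over 10 N) (contact force between turntable and tamper above 10 N).
It fails at once if a jar is tipped or comes out of its cup (angle between any of jar_knob_lid, jar_a, jar_b, jar_c, jar_d's own z axis and vertical above 0.4 rad or height (world z) of any of jar_knob_lid, jar_a, jar_b, jar_c, jar_d above 0.055 m).
It fails at once if a bystander is shifted by more than 25 mm (distance of any of wipe_bottle, dose_scoop, coffee_pouch_2 from where it was at the start of the episode above 0.025 m).
It also fails if it takes over 64 s, if anything falls off the work surface, if the arm or the gripper's body presses on something with over 40 N, if the wrist force passes 120 N, or if a joint passes its speed limit or range.

## Working session

There is one attempt and no reset: what is moved stays moved. The work goes in short steps, Python scripts to look and compute and a shell command to move; the robot and the scene stay as the last step left them, time stands still between calls to the robot, and variables do not carry over. Pictures are saved under pics/ and viewed, and the job is handed in when it is done.

```bash
mkdir -p pics; python3 - <<'E'
from workcell import status, viewer, manip
import cv2,numpy as np
s=status.observe();print({k:np.round(v,3).tolist() for k,v in s.items()})
for n in("side","top"):
    im=viewer.camera(n);cv2.imwrite(f"pics/{n}0.png",im[:,:,::-1]);m=viewer.camera_model(n);print(n,m)
E
```

```text
{'t': 0.0, 'q': [-1.232, 0.494, 1.346, -0.0, 1.303, -0.096], 'dq': [0.0, 0.001, -0.001, 0.0, 0.001, 0.002], 'joint_efforts': [-0.001, -87.883, -38.186, 0.071, 0.053, -0.0], 'tcp_pos': [0.263, -0.567, 0.404], 'tool_rot': [-3.141, 0.001, -1.137], 'force': [-0.07, 0.047, -0.252], 'wrist_torque': [0.069, 0.07, 0.029], 'width': 0.091}
side {'K': array([[502.96498274,   0.        , 315.23167808],
       [  0.        , 502.96498274, 197.67814419],
       [  0.        ,   0.        ,   1.        ]]), 'position': array([0.36057464, 0.97806535, 1.03555086]), 'attitude': array([-2.22470201, -0.01711809, -3.06212056])}
top {'K': array([[430.49572622,   0.        , 313.97851866],
       [  0.        , 430.49572622, 193.01697195],
       [  0.        ,   0.        ,   1.        ]]), 'position': array([ 0.28864069, -0.20241749,  1.25396281]), 'attitude': array([-3.00503114e+00, -2.24255986e-03, -1.55294544e+00])}
```

View pics/side0.png

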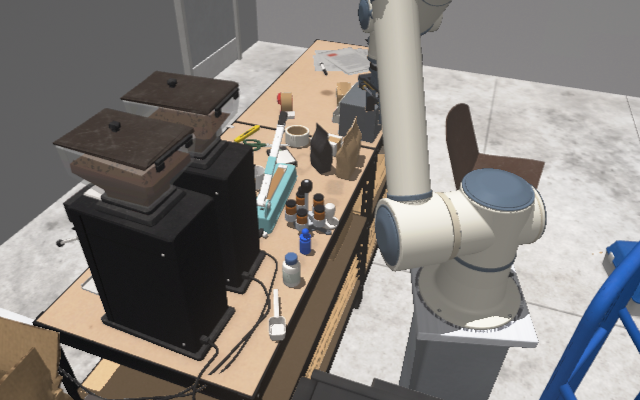

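View pics/top0.png

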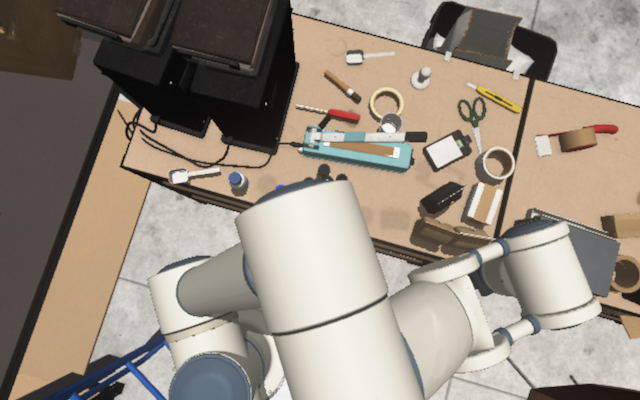

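The side view shows the stand at about (312,205) px, a blue object at (305,240), the white bottle at (291,268) and the scoop at (277,315). In the top view the arm hides the stand. I'll enlarge the crop.

```bash
cat > h.py <<'E'
import numpy as np,cv2
from scipy.spatial.transform import Rotation as R
from workcell import viewer
def ray(n,px):
    m=viewer.camera_model(n);A=R.from_euler('xyz',m['attitude']).as_matrix()
    d=A@np.linalg.inv(m['K'])@np.array([px[0],px[1],1.]);return m['position'],d
def onz(n,px,z):
    p,d=ray(n,px);return p+d*(z-p[2])/d[2]
def proj(n,P):
    m=viewer.camera_model(n);A=R.from_euler('xyz',m['attitude']).as_matrix()
    v=m['K']@(A.T@(np.array(P)-m['position']));return v[:2]/v[2]
def crop(src,dst,x0,y0,x1,y1,f):
    im=cv2.imread(src)[y0:y1,x0:x1];cv2.imwrite(dst,cv2.resize(im,None,fx=f,fy=f,interpolation=cv2.INTER_CUBIC))
E
python3 - <<'E'
from h import *
crop("pics/side0.png","pics/side0c.png",260,160,360,260,6)
crop("pics/top0.png","pics/top0c.png",220,110,440,260,3.5)
print(onz("side",(307,186),.15),onz("side",(291,283),0))
E
```

```text
[ 0.46620081 -0.22975748  0.15      ] [0.4861265  0.02344775 0.        ]
```

View pics/side0c.png

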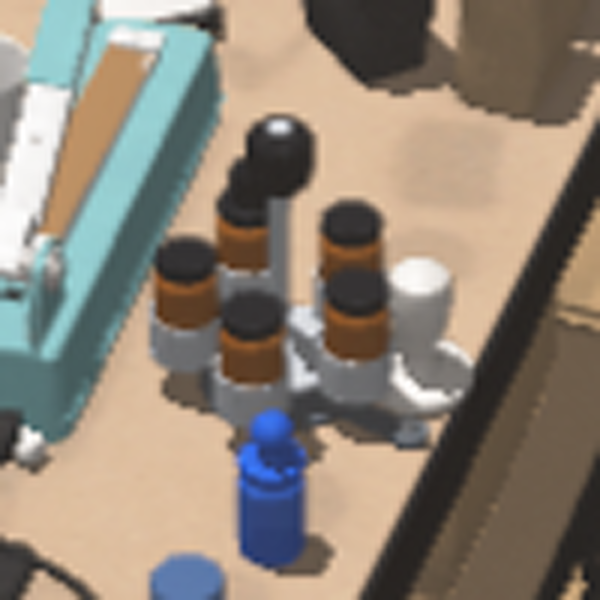

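View pics/top0c.png

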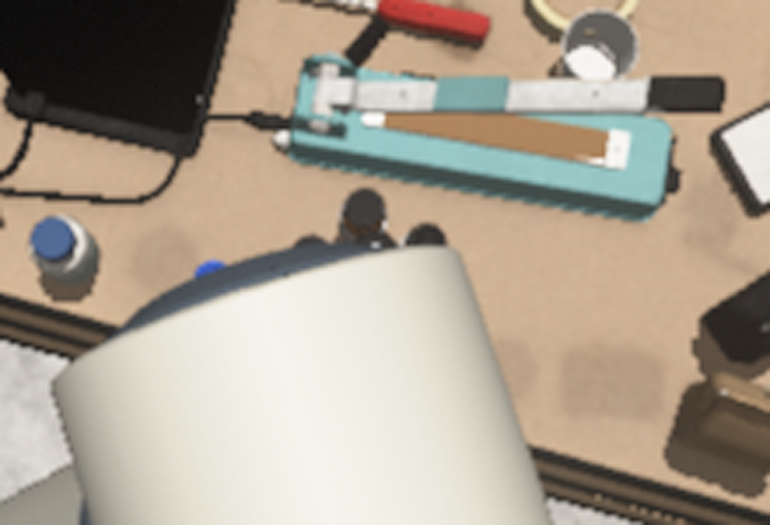

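```bash
python3 - <<'E'
from h import *
u=lambda x,y:(260+x/6-.4,160+y/6-.4)
ax=onz("side",u(281,155),.15)[:2]
F=np.array([-.966,.259]);L=np.array([-.259,-.966])
print("axis",ax)
for n,p,z in [("A",(185,258),.087),("B",(252,313),.087),("C",(356,290),.087),("D",(351,223),.087),("ball",(246,178),.103),("lidE",(243,208),.087),("tampT",(420,272),.078),("tampTb",(420,272),.091),("tampfoot",(428,385),.007),("pointer",(411,433),.008)]:
    P=onz("side",u(*p),z)[:2];d=P-ax
    a=np.degrees(np.arctan2(d[1],d[0]));print(n,P.round(4),np.hypot(*d).round(4),a.round(1),"front/right",(d@F).round(4),(d@L).round(4))
print("front ang",np.degrees(np.arctan2(F[1],F[0])))
E
```

```text
axis [ 0.46815015 -0.23244144]
A [ 0.5162 -0.2248] 0.0486 9.0 front/right -0.0444 -0.0198
B [ 0.4777 -0.184 ] 0.0493 78.8 front/right 0.0033 -0.0492
C [ 0.4275 -0.2076] 0.0477 148.5 front/right 0.0457 -0.0135
D [ 0.4342 -0.2627] 0.0455 -138.3 front/right 0.025 0.0381
ball [ 0.49   -0.2746] 0.0475 -62.6 front/right -0.0321 0.0351
lidE [ 0.4911 -0.2699] 0.0439 -58.4 front/right -0.0319 0.0302
tampT [ 0.3966 -0.2368] 0.0717 -176.5 front/right 0.068 0.0228
tampTb [ 0.3961 -0.2204] 0.0731 170.5 front/right 0.0728 0.007
tampfoot [ 0.3896 -0.2317] 0.0786 179.4 front/right 0.0761 0.0196
pointer [ 0.3962 -0.1916] 0.0827 150.4 front/right 0.0801 -0.0208
front ang 164.99108632334134
```

```bash
python3 -m inch '[[0,[-50,-10,0],0],[0,[-55,-10,0],0],[0,[-55,-10,0],0],[0,[-50,-5,0],0]]'; python3 - <<'E'
from h import *
for n in("side","top"): cv2.imwrite(f"pics/{n}1.png",viewer.camera(n)[:,:,::-1])
crop("pics/top1.png","pics/top1c.png",230,130,390,250,5)
E
```

```text
t: 0.6
tcp_pos: [0.0508, -0.6023, 0.4044]
tool_rot: [-3.142, 0.0, -1.137]
force: [0.4, 0.0, -0.9]
width: 0.0911
```

View pics/top1c.png

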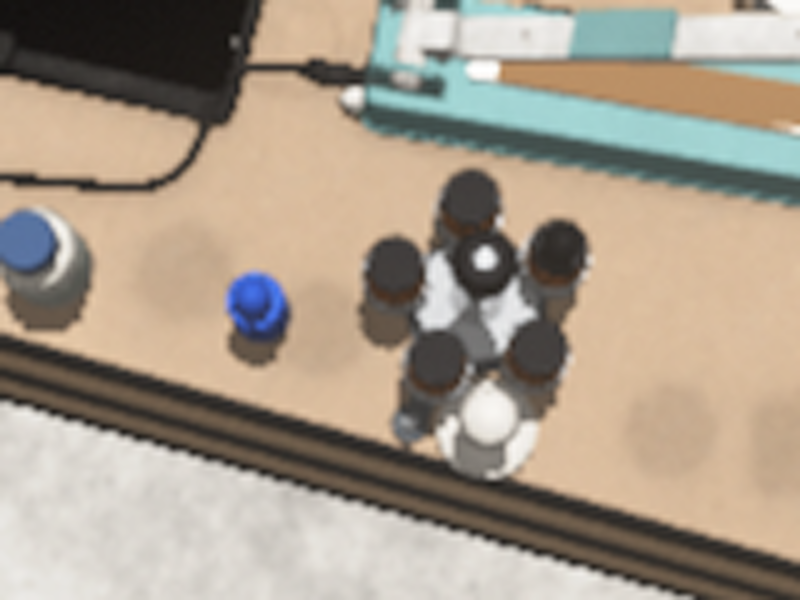

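View pics/side1.png

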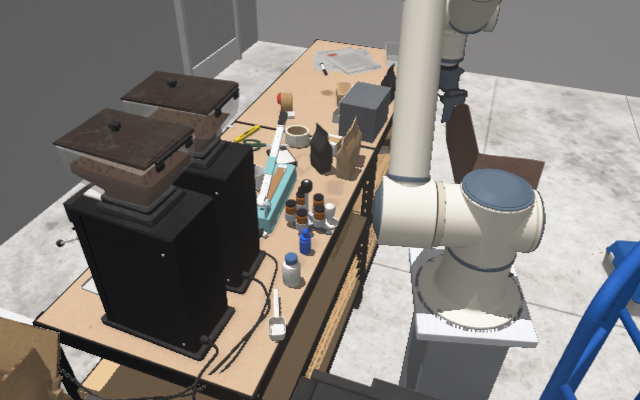

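The top view is clear now. In crop pixels the turn knob is at (485,263), the plain lids at (470,198), (395,268), (437,357) and (538,350), and the lid with the ball knob at (558,248). The tamper top is at (490,412) and the pointer pin at (408,427). The blue look-alike is at (257,305), standing free on the bench, so it isn't the one meant.

```bash
python3 - <<'E'
from h import *
from scipy.optimize import least_squares
u=lambda x,y:(230+x/5-.4,130+y/5-.4)
axt=onz("top",u(485,261),.16)[:2]
print("axis",axt)
J=[]
for n,p,z in [("A",(470,196),.087),("B",(395,266),.087),("C",(437,355),.087),("D",(538,348),.087),("ball",(558,242),.105),("tampT",(490,412),.078),("tampTb",(490,412),.091),("tampfoot",(487,432),.013),("pointer",(408,428),.008),("blue",(257,300),.06),("edge1",(0,337),0),("edge2",(800,560),0)]:
    P=onz("top",u(*p),z)[:2];d=P-axt;J.append(P)
    print(n,P.round(4),np.hypot(*d).round(4),np.degrees(np.arctan2(d[1],d[0])).round(1))
J5=np.array(J[:5])
for f in (J5,):
    o=np.array([0,72,144,216,288])
    r=least_squares(lambda v:(f-(v[:2]+.048*np.c_[np.cos(v[2]+np.radians(o)),np.sin(v[2]+np.radians(o))])).ravel(),[*axt,.1],x_scale=[.01,.01,.1])
    print("fit top",r.x[:2],np.degrees(r.x[2]),np.abs(r.fun).max())
us=lambda x,y:(260+x/6-.4,160+y/6-.4)
f=np.array([onz("side",us(*p),z)[:2] for p,z in [((185,258),.087),((252,313),.087),((356,290),.087),((351,223),.087),((246,178),.103)]])
r=least_squares(lambda v:(f-(v[:2]+.048*np.c_[np.cos(v[2]+np.radians(o)),np.sin(v[2]+np.radians(o))])).ravel(),[*axt,.1],x_scale=[.01,.01,.1])
print("fit side",r.x[:2],np.degrees(r.x[2]),np.abs(r.fun).max())
c=lambda P:proj("top",P)
im=cv2.imread("pics/top1.png");crop("pics/top1.png","pics/t.png",290,180,345,230,12)
crop("pics/side1.png","pics/s.png",285,175,345,235,10)
E
```

```text
axis [ 0.46872403 -0.23415475]
A [ 0.5169 -0.2275] 0.0486 7.9
B [ 0.4771 -0.1869] 0.048 80.0
C [ 0.4283 -0.2108] 0.0467 150.0
D [ 0.4331 -0.2659] 0.0477 -138.3
ball [ 0.4889 -0.2751] 0.0457 -63.8
tampT [ 0.3984 -0.2404] 0.0706 -174.9
tampTb [ 0.3972 -0.24  ] 0.0718 -175.3
tampfoot [ 0.3929 -0.241 ] 0.0762 -174.9
pointer [ 0.3948 -0.1953] 0.0835 152.2
blue [ 0.4607 -0.1096] 0.1248 93.7
edge1 [0.4447 0.0453] 0.2804 94.9
edge2 [ 0.3229 -0.4237] 0.2391 -127.6
fit top [ 0.46885931 -0.23324184] 7.160098111326839 0.0015578662198996729
fit side [ 0.46911053 -0.23076064] 7.11601906798309 0.0008254871297670996
```

View pics/t.png

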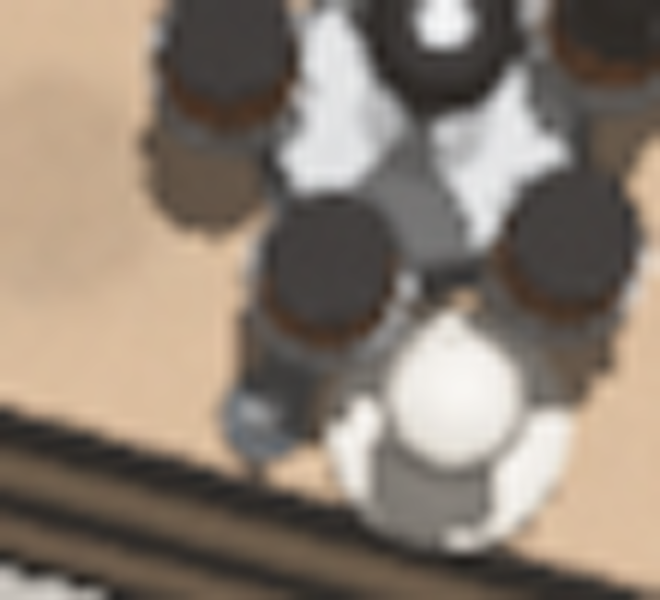

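View pics/s.png

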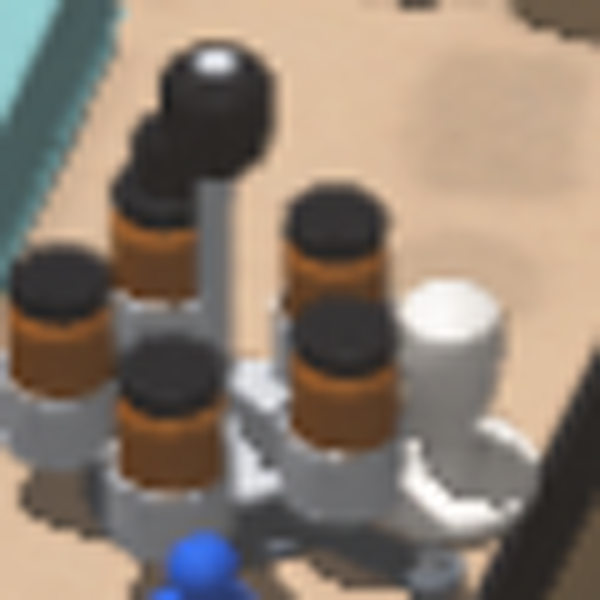

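Both views agree: the axis is at about (0.469,-0.232) and the cup pattern sits at 7.1°. The knob-lid jar is at 295° and the pointer pin at about 152°. The tamper is at about (0.3965,-0.239), 73 mm from the axis as stated, with its top at about 78 mm. I'll move above it, 8 mm outward to clear the jars.

```bash
python3 -m inch '[[0,[38,41,0],-5],[0,[38,41,0],-5],[0,[38,41,0],-5],[0,[38,41,0],-4],[0,[38,41,0],0],[0,[38,41,0],0],[0,[37,41,0],0],[0,[37,41,0],0],[0,[36,34,0],0],[0,[0,0,0],0]]'
```

```text
t: 1.95
tcp_pos: [0.3925, -0.2376, 0.4046]
tool_rot: [-3.141, 0.001, -1.464]
force: [0.6, -0.7, 0.3]
width: 0.0914
```

```bash
python3 -m inch '[[0,[-4,-2,-35],0],[0,[0,0,-35],0],[0,[0,0,-30],0],[0,[0,0,-10],0],[0,[0,0,0],0]]'; python3 - <<'E'
from h import *
for n in("side","top"): cv2.imwrite(f"pics/{n}2.png",viewer.camera(n)[:,:,::-1])
crop("pics/side2.png","pics/s2.png",270,130,370,250,5)
E
```

```text
t: 2.58
tcp_pos: [0.3866, -0.2423, 0.2947]
tool_rot: [3.141, 0.001, -1.469]
force: [-0.2, -0.5, 0.2]
width: 0.091
```

View pics/s2.png

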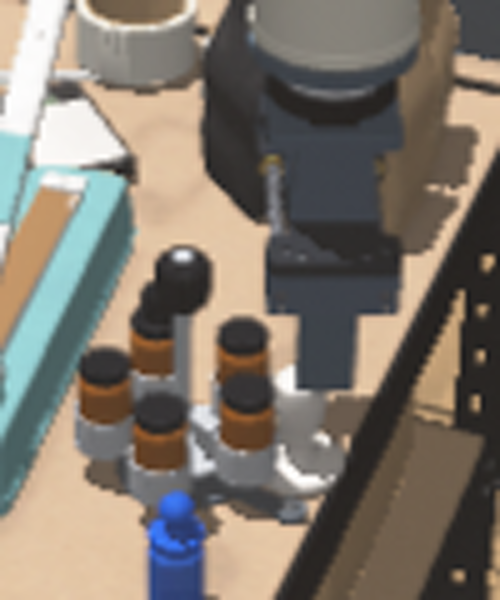

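The fingers straddle the tamper, with the near finger at crop (330,350), clear of the jar at (248,400). Descending.

```bash
python3 -m inch '[[0,[1,2,-20],0],[0,[0,0,-20],0],[0,[0,0,-15],0],[0,[0,0,-6],0],[0,[0,0,0],0]]'
```

```text
t: 3.3
tcp_pos: [0.3879, -0.2402, 0.2342]
tool_rot: [-3.141, -0.0, -1.469]
force: [-0.4, -0.2, 0.4]
width: 0.0913
```

```bash
python3 -m inch '[[0.3,[0,0,0],0],[0.45,[0,0,0],0],[0.52,[0,0,0],0],[0.56,[0,0,0],0],[0.6,[0,0,0],0]]'
```

```text
t: 3.92
tcp_pos: [0.3877, -0.2401, 0.2337]
tool_rot: [-3.142, -0.0, -1.469]
force: [0.7, 0.2, -0.7]
width: 0.0441
```

```bash
python3 -m inch '[[0.63,[0,0,0],0],[0.66,[0,0,0],0],[0.75,[0,0,0],0],[0.9,[0,0,0],0],[1,[0,0,0],0],[1,[0,0,0],0]]'
```

```text
t: 4.68
tcp_pos: [0.3877, -0.2402, 0.2337]
tool_rot: [-3.141, -0.0, -1.469]
force: [-0.3, -3.5, 2.7]
width: 0.0328
```

```bash
python3 -m inch '[[1,[0,0,2],0],[1,[0,0,2],0],[1,[0,0,0],0],[1,[0,0,0],0]]'
```

```text
t: 5.18
tcp_pos: [0.3876, -0.24, 0.2377]
tool_rot: [3.141, 0.0, -1.469]
force: [0.0, -0.4, -3.8]
width: 0.0327
```

```bash
python3 -m inch '[[1,[-4,-0.4,0],0],[1,[-6,-0.6,0],0],[1,[-8,-0.8,0],0],[1,[-8,-0.8,0],0],[1,[-8,-0.8,0],0],[1,[-4,-0.5,0],0],[1,[0,0,0],0]]'; python3 - <<'E'
from h import *
cv2.imwrite("pics/side3.png",viewer.camera("side")[:,:,::-1])
crop("pics/side3.png","pics/s3.png",270,130,370,250,5)
E
```

```text
t: 6.05
tcp_pos: [0.3495, -0.2441, 0.2377]
tool_rot: [3.142, 0.0, -1.469]
force: [-0.4, 1.6, -4.7]
width: 0.0324
```

View pics/s3.png

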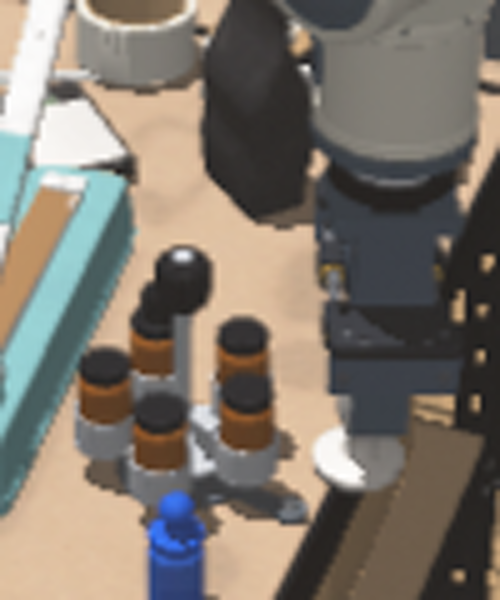

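```bash
python3 -m inch '[[1,[0,0,20],0],[1,[0,0,35],0],[1,[0,0,25],0],[1,[0,0,0],0]]'; python3 - <<'E'
from h import *
im=cv2.imread("pics/top1.png");
for p in [(.431,-.373,0)]:
    q=proj("top",p);cv2.circle(im,(int(q[0]),int(q[1])),4,(0,0,255),-1)
for a in(0,1,2,3):
    pass
cv2.imwrite("pics/m.png",im);crop("pics/m.png","pics/m1.png",280,130,520,270,3.3)
for p in [(420,205),(460,195),(465,225),(500,200)]: print(p,onz("top",p,0),onz("top",p,.16))
E
```

```text
t: 6.6
tcp_pos: [0.3502, -0.2442, 0.3189]
tool_rot: [-3.139, -0.003, -1.468]
force: [-0.0, 0.5, -5.2]
width: 0.0328
(420, 205) [ 0.43117905 -0.51344633  0.        ] [ 0.4129918  -0.47376045  0.16      ]
(460, 195) [ 0.46289121 -0.63158116  0.        ] [ 0.44065763 -0.57682181  0.16      ]
(465, 225) [ 0.37494671 -0.64365447  0.        ] [ 0.36393445 -0.58735462  0.16      ]
(500, 200) [ 0.45020312 -0.74869402  0.        ] [ 0.42958848 -0.67899159  0.16      ]
```

View pics/m1.png

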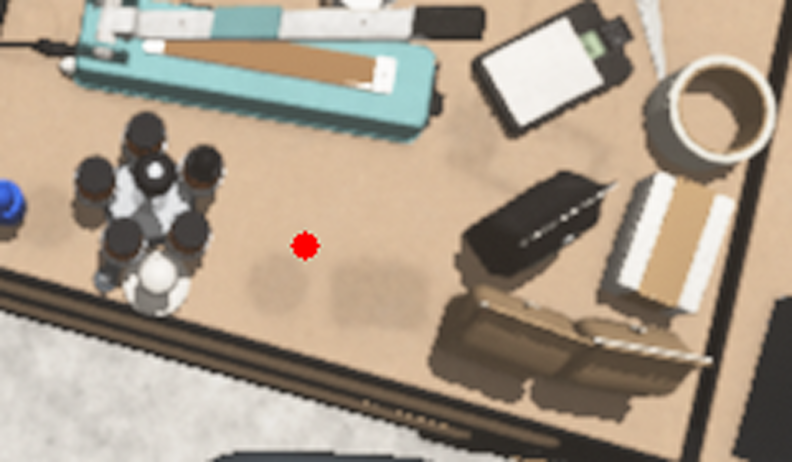

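```bash
python3 -m inch '[[1,[0,-15,0],5],[1,[0,-25,0],10],[1,[5,-25,0],10],[1,[15,-25,0],10],[1,[20,-22,0],10],[1,[20,-20,0],10],[1,[15,0,0],10],[1,[8,0,0],10],[1,[0,0,0],10],[1,[0,0,0],5],[1,[0,0,0],0]]'
```

```text
t: 7.98
tcp_pos: [0.4327, -0.3758, 0.3162]
tool_rot: [-3.14, 0.001, 0.102]
force: [0.5, 0.4, -4.1]
width: 0.0326
```

```bash
python3 -m inch '[[1,[0,0,-20],0],[1,[0,0,-25],0],[1,[0,0,-20],0],[1,[0,0,-10],0],[1,[0,0,-2],0],[1,[0,0,0],0],[1,[0,0,0],0]]'; python3 - <<'E'
from h import *
cv2.imwrite("pics/side4.png",viewer.camera("side")[:,:,::-1])
crop("pics/side4.png","pics/s4.png",270,110,380,230,5)
E
```

```text
t: 8.85
tcp_pos: [0.4329, -0.3762, 0.2413]
tool_rot: [3.141, -0.001, 0.102]
force: [-0.3, 0.0, -4.3]
width: 0.0329
```

View pics/s4.png

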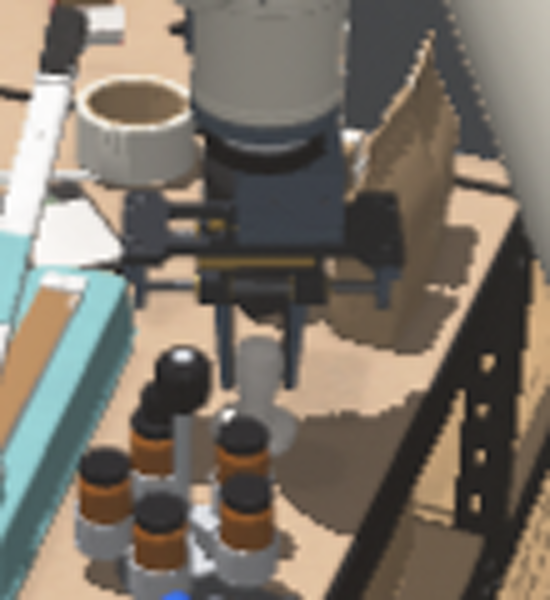

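The tamper hangs upright between the fingers at crop (262,390), clear of the jars. I'll lower it gently.

```bash
python3 -m inch '[[1,[0,0,-3],0],[1,[0,0,-3],0],[1,[0,0,-1],0],[1,[0,0,0],0],[1,[0,0,0],0]]'
```

```text
t: 9.52
tcp_pos: [0.4327, -0.376, 0.2338]
tool_rot: [3.142, -0.0, 0.102]
force: [0.8, -0.1, -2.9]
width: 0.0325
```

```bash
python3 -m inch '[[1,[0,0,-1],0],[1,[0,0,0],0],[1,[0,0,0],0]]';python3 -m inch '[[0.62,[0,0,0],0],[0.58,[0,0,0],0],[0.5,[0,0,0],0],[0.3,[0,0,0],0],[0,[0,0,0],0],[0,[0,0,0],0],[0,[0,0,0],0],[0,[0,0,0],0]]'; python3 - <<'E'
from h import *
cv2.imwrite("pics/side5.png",viewer.camera("side")[:,:,::-1])
crop("pics/side5.png","pics/s5.png",270,110,380,230,5)
E
```

```text
t: 9.9
tcp_pos: [0.4329, -0.3762, 0.2335]
tool_rot: [3.14, -0.001, 0.102]
force: [-2.0, 0.9, 11.6]
width: 0.0327
t: 10.9
tcp_pos: [0.4327, -0.376, 0.2327]
tool_rot: [3.142, -0.0, 0.102]
force: [-0.3, -0.4, 0.5]
width: 0.09
```

View pics/s5.png

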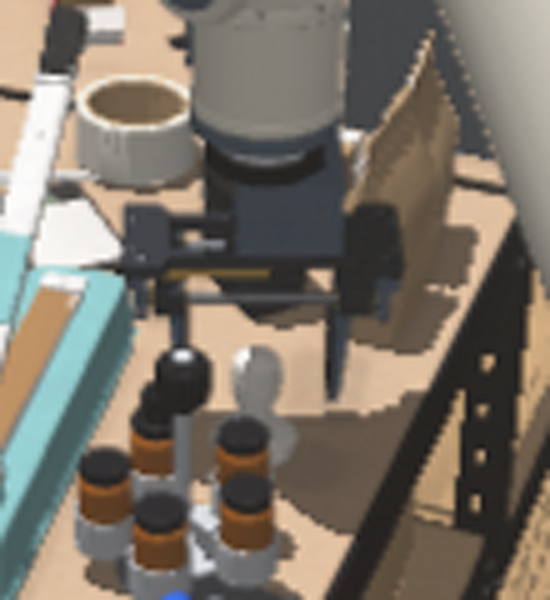

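The tamper stands upright on its own, released, at crop (258,400). Now I'll lift and go over the knob.

```bash
python3 -m inch '[[0,[0,0,25],0],[0,[0,0,45],0],[0,[0,0,50],0],[0,[0,0,45],0],[0,[9,25,0],0],[0,[9,40,0],0],[0,[9,40,0],0],[0,[9,39,0],0],[0,[0,0,0],0],[0,[0,0,0],0]]'; python3 - <<'E'
from h import *
for n in("side","top"): cv2.imwrite(f"pics/{n}6.png",viewer.camera(n)[:,:,::-1])
crop("pics/side6.png","pics/s6.png",270,130,370,250,5)
crop("pics/side6.png","pics/s6p.png",285,200,345,240,12)
crop("pics/top6.png","pics/t6.png",250,130,410,250,5)
E
```

```text
t: 12.2
tcp_pos: [0.4687, -0.2322, 0.3978]
tool_rot: [3.141, -0.0, 0.103]
force: [0.1, 0.4, -0.3]
width: 0.0913
```

View pics/s6.png

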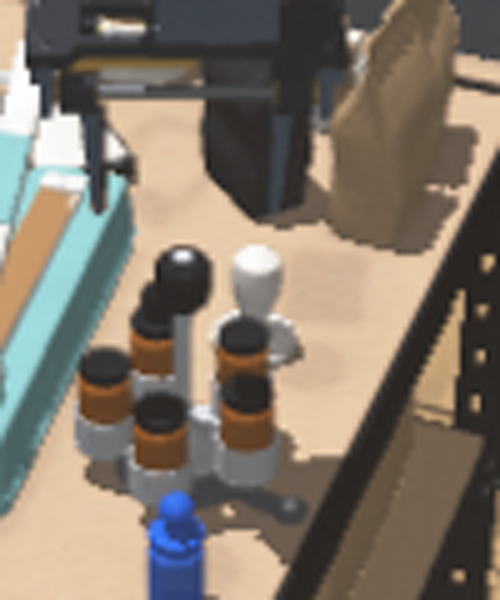

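View pics/s6p.png

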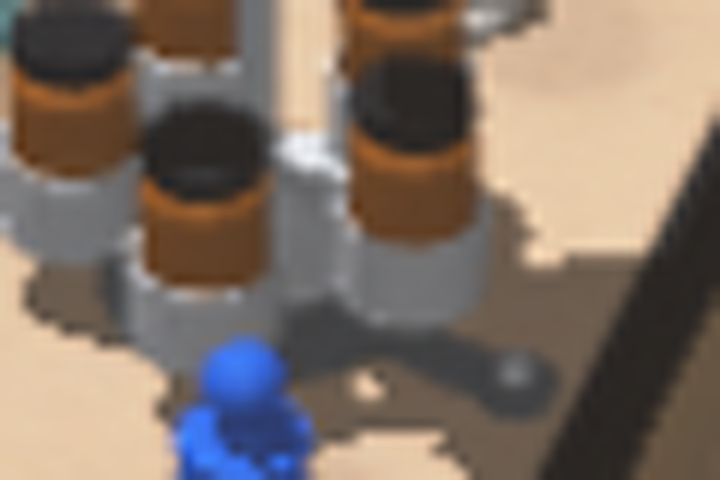

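View pics/t6.png

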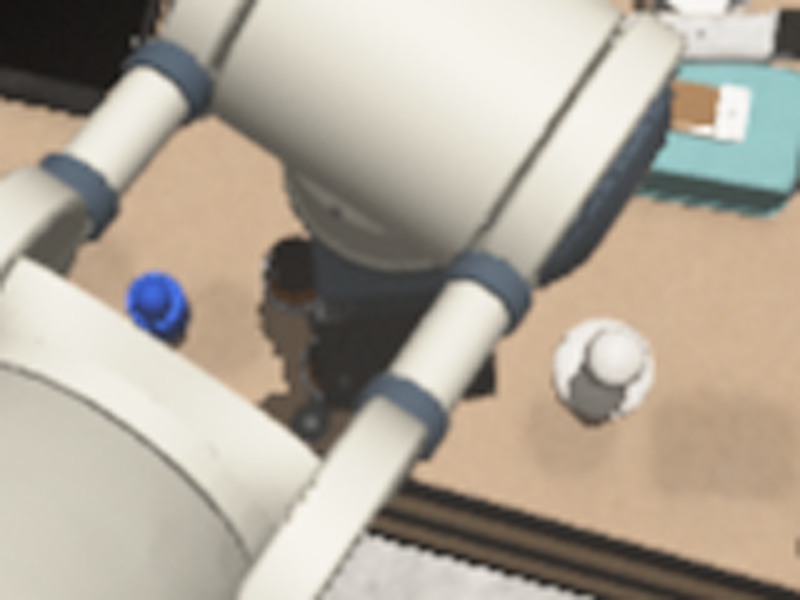

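```bash
python3 - <<'E'
from h import *
ax=np.array([.469,-.2325])
for n,c,p,z in [("pin side","side",(285+516/12-.46,200+366/12-.46),.010),("disc side","side",(285+515/12-.46,200+380/12-.46),.005),("pin top","top",(250+310/5-.4,130+421/5-.4),.010),("tamp top","top",(250+617/5-.4,130+352/5-.4),.076),("tamp foot","top",(250+603/5-.4,130+368/5-.4),.008),("tamp side","side",(270+256/5-.4,130+262/5-.4),.078)]:
    P=onz(c,p,z)[:2];d=P-ax;print(n,P.round(4),np.hypot(*d).round(4),np.degrees(np.arctan2(d[1],d[0])).round(1))
E
```

```text
pin side [ 0.3983 -0.1972] 0.079 153.5
disc side [ 0.3985 -0.1974] 0.0788 153.6
pin top [ 0.3987 -0.1963] 0.079 152.8
tamp top [ 0.4341 -0.3652] 0.1372 -104.8
tamp foot [ 0.4329 -0.3664] 0.1387 -105.1
tamp side [ 0.432  -0.3546] 0.1276 -106.8
```

The pointer is at 153.2° in both views, and the tamper stands about 137 mm from the axis. Both are good, so the stand must turn about −142°. Now I'll grip the knob.

```bash
python3 -m inch '[[0,[0,0,-25],0],[0,[0,0,-30],0],[0,[0,0,-21],0],[0,[0,0,0],0],[0.4,[0,0,0],0],[0.55,[0,0,0],0],[0.62,[0,0,0],0],[0.7,[0,0,0],0],[0.85,[0,0,0],0],[1,[0,0,0],0],[1,[0,0,0],0],[1,[0,0,0],0]]'
```

```text
t: 13.8
tcp_pos: [0.4692, -0.232, 0.3218]
tool_rot: [3.141, -0.001, 0.102]
force: [5.8, 1.5, -2.6]
width: 0.0333
```

```bash
python3 -m inch '[[1,[0,0,0],-2],[1,[0,0,0],-4],[1,[0,0,0],-7],[1,[0,0,0],-8],[1,[0,0,0],-8],[1,[0,0,0],-8],[1,[0,0,0],-8],[1,[0,0,0],-8],[1,[0,0,0],-8],[1,[0,0,0],-6],[1,[0,0,0],-3],[1,[0,0,0],0]]'; python3 - <<'E'
from h import *
for n in("side",): cv2.imwrite(f"pics/{n}7.png",viewer.camera(n)[:,:,::-1])
crop("pics/side7.png","pics/s7.png",270,130,370,250,5)
E
```

```text
t: 15.3
tcp_pos: [0.4707, -0.2329, 0.3219]
tool_rot: [-3.138, -0.005, -1.121]
force: [20.0, -4.8, -17.2]
width: 0.033
```

View pics/s7.png

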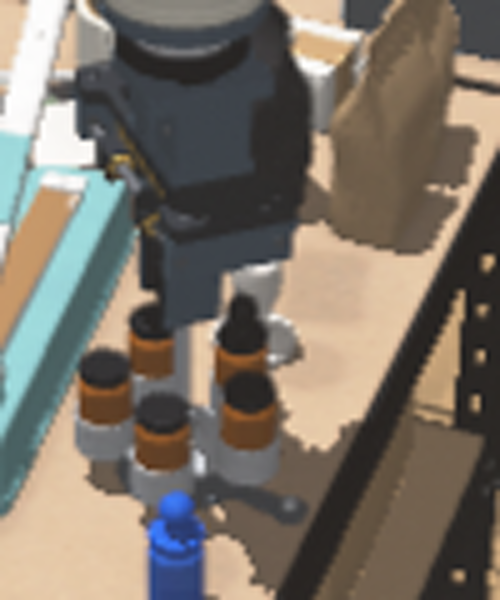

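The stand turned 70° as commanded and the jars are standing. The ball-knob jar is now at crop (240,330). I'll ease the small side load and continue.

```bash
python3 -m inch '[[1,[1,-0.5,-0.5],0],[1,[0,0,0],0]]';  python3 -m inch '[[1,[0,0,0],-2],[1,[0,0,0],-5],[1,[0,0,0],-8],[1,[0,0,0],-8],[1,[0,0,0],-8],[1,[0,0,0],-8],[1,[0,0,0],-8],[1,[0,0,0],-8],[1,[0,0,0],-6],[1,[0,0,0],-3],[1,[0,0,0],0],[1,[0,0,0],0]]'; python3 - <<'E'
from h import *
for n in("side","top"): cv2.imwrite(f"pics/{n}8.png",viewer.camera(n)[:,:,::-1])
crop("pics/side8.png","pics/s8.png",270,130,370,250,5)
E
```

```text
t: 15.6
tcp_pos: [0.4711, -0.233, 0.3218]
tool_rot: [-3.139, -0.003, -1.12]
force: [11.9, -1.0, -2.1]
width: 0.0328
t: 17.1
tcp_pos: [0.4709, -0.2347, 0.3218]
tool_rot: [-3.135, -0.002, -2.236]
force: [4.8, -22.9, -7.7]
width: 0.0332
```

View pics/s8.png

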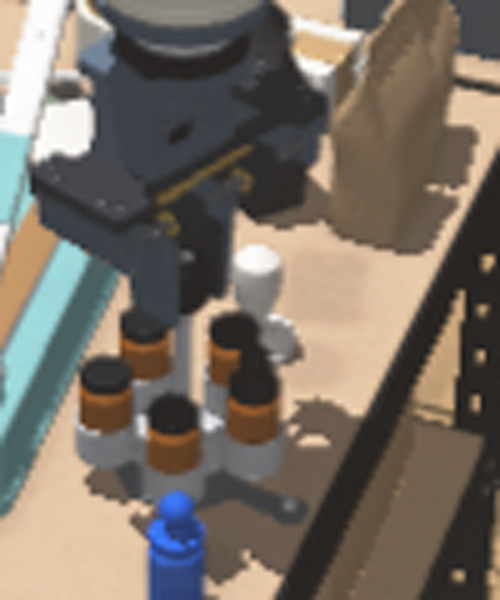

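I have turned 134° so far and need about 8° more, plus easing the y side load.

```bash
python3 -m inch '[[1,[0,-1.5,-0.5],-3],[1,[0.5,0,0],-3],[1,[0,0,0],-2],[1,[0,0,0],0],[1,[0,0,0],0],[1,[0,0,0],0]]'; python3 - <<'E'
from h import *
for n in("side","top"): cv2.imwrite(f"pics/{n}9.png",viewer.camera(n)[:,:,::-1])
crop("pics/side9.png","pics/s9.png",285,190,345,240,12)
crop("pics/top9.png","pics/t9.png",250,130,410,250,5)
E
```

```text
t: 17.95
tcp_pos: [0.471, -0.2354, 0.3217]
tool_rot: [-3.137, -0.001, -2.376]
force: [-1.1, -12.4, 7.7]
width: 0.0324
```

View pics/s9.png

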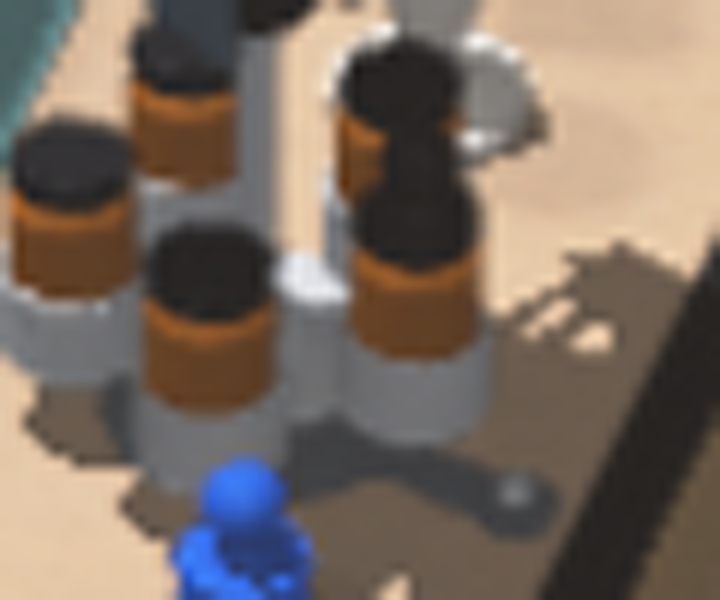

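View pics/t9.png

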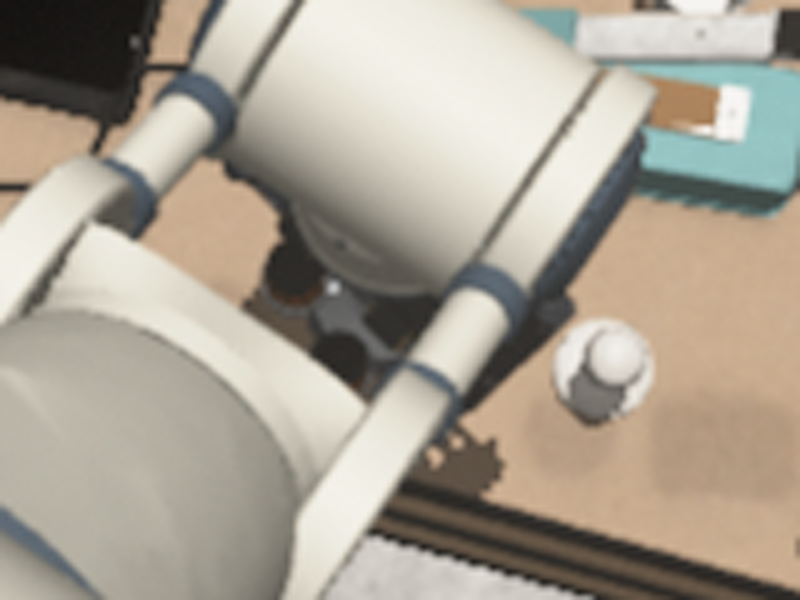

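```bash
python3 - <<'E'
from h import *
u=lambda p:(285+p[0]/12-.46,190+p[1]/12-.46)
ps=[(72,163),(210,268),(417,214),(401,84)]
f=np.array([onz("side",u(p),.087)[:2] for p in ps]);print(f.round(4))
b=onz("side",u((418,150)),.103)[:2];print("ball",b, "by pin",onz("side",u((516,488)),.010)[:2])
for ax in ([.469,-.2315],[.4691,-.2308],[.471,-.2345]):
    ax=np.array(ax);front=153.2
    for P in [*f,b]:
        d=P-ax;print(np.degrees(np.arctan2(d[1],d[0])).round(1),np.hypot(*d).round(4),end='; ')
    t=onz("side",u((516,488)),.010)[:2]-ax;print("pointer",np.degrees(np.arctan2(t[1],t[0])).round(1),"dist jar-front",np.hypot(*(f[2]-ax-.048*t/np.hypot(*t))))
E
```

```text
[[ 0.5155 -0.2223]
 [ 0.4764 -0.1837]
 [ 0.4266 -0.2104]
 [ 0.4347 -0.2639]]
ball [ 0.42713124 -0.21607366] by pin [ 0.39829528 -0.19642871]
11.2 0.0474; 81.3 0.0484; 153.5 0.0474; -136.7 0.0472; 159.8 0.0446; pointer 153.6 dist jar-front 0.0006455765583887147
10.4 0.0472; 81.2 0.0477; 154.3 0.0471; -136.2 0.0477; 160.7 0.0445; pointer 154.1 dist jar-front 0.0008755249310673976
15.3 0.0462; 84.0 0.0511; 151.5 0.0505; -141.0 0.0467; 157.2 0.0476; pointer 152.4 dist jar-front 0.0026342051678311506
```

The knob-lid jar is at 153.5–154.3° and the pointer at 153.6–154.1°, about 1 mm apart. I'll hold briefly, check it is at rest, and hand in.

```bash
python3 -m inch '[[1,[0,-0.5,0],0],[1,[0,0,0],0],[1,[0,0,0],0],[1,[0,0,0],0],[1,[0,0,0],0],[1,[0,0,0],0]]'; python3 - <<'E'
from h import *
from workcell import status,manip
s=status.observe();print(np.round(s['dq'],4),s['width'],s['force'])
cv2.imwrite("pics/side10.png",viewer.camera("side")[:,:,::-1])
print(cv2.absdiff(cv2.imread("pics/side9.png")[190:240,285:345],cv2.imread("pics/side10.png")[190:240,285:345]).max())
E
```

```text
t: 18.8
tcp_pos: [0.471, -0.2356, 0.3217]
tool_rot: [-3.137, -0.0, -2.376]
force: [0.6, -9.5, 9.6]
width: 0.0329
[ 0.0005 -0.0015 -0.0004 -0.0018  0.0012  0.    ] 0.03293605860176762 [ 0.60155071 -9.45989334  9.6173802 ]
75
```

View pics/side10.png

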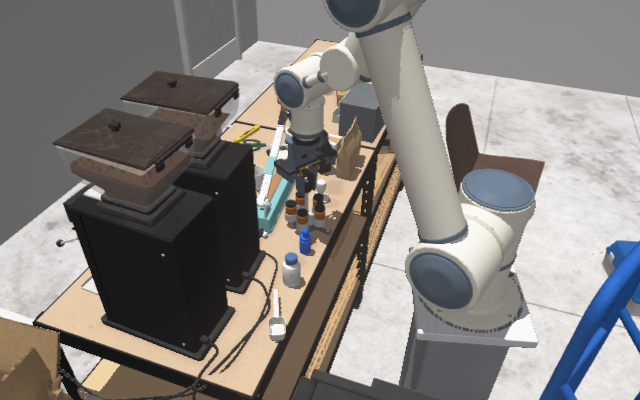

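The full view shows the knob-lid jar at (319,207) in front of the pointer at (327,230), the tamper standing at (321,188), and the bottle, scoop and pouch where they started.

```bash
python3 -c "
from workcell import manip
print(manip.job_done())"
```

```text
the job is handed in; nothing more can be done
None
```

The job is handed in: the knob-lid jar is at the front, the tamper stands on the bench to the right, and the gripper still holds the knob. No verdict came back.

- **Tamper:** I raised it 4 mm and drew it 38 mm straight outward. I then stood it on the bench about 137 mm from the axis by the top view (128 mm by the side view). It was upright and let go.
- **Stand:** I turned it by its knob 142° clockwise. In the last side view the jar's lid centre is about 1 mm from the front place, or up to 2.6 mm if the axis is taken where the gripper sat.
- **Hold:** The gripper is closed on the knob at 33 mm with the arm at rest. A sideways load of about 10 N remains on the tool, because the gripped axis sits 2–3 mm from the one seen by camera.
- **Other objects:** All five jars look upright in their cups, and the wipe bottle, scoop and pouch look where they were. I checked these by eye only.
- **Checks that disagreed:**
  - Measured from the ball knob alone, the jar came out about 6° off, because the ball blends into a dark lid behind it. I trusted the lid fit over all the jars.
  - A pixel comparison of the jar area before and after the final hold showed some change. I took it for a shadow or edge effect and did not check further.

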